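# Open the pinch-lid canister of balloon cups

## Robot

A 6-joint arm with a two-finger parallel gripper is mounted at the origin on the work surface. World frame = base frame: x ahead of the robot, y to its left, z up, the work surface at z = 0. Lengths are in mm, angles in rad, forces in N, time in s.
With the tool pointing down it reaches from about 400 to 925 mm from the base axis. Payload 12.5 kg.
Tool frame: the origin (TCP) lies midway between the tips of the shut fingers; the grasp point (between the pads) lies 19 mm behind it; z points along the fingers, y is the line along which they close (so a half turn about z gives the same grasp; the last joint's range is limited). The gripper opens to 95 mm and grips with 3 to 60 N. Pads are 20 mm wide; open, the fingers measure 119 mm over their backs; the gripper's body (75 mm by 180 mm) begins 59 mm behind the grasp point.
Start: joints at [1.15, 0.491, 1.559, -0, 1.092, -0.106], TCP at [193.501, 594.312, 190.561] pointing down, gripper open.
Joint ranges: [-3.1, 3.1], [-0.84, 2.19], [0.05, 2.79], [-1.13, 4.28], [0.06, 2.93], [-2.69, 2.69]. Speed limits (rad/s): [2.22, 2.22, 2.79, 3.14, 3.14, 3.14].

## Interface

Orientations are given as [roll, pitch, yaw] about the fixed x, y, z axes, in that order (R = Rz(yaw) Ry(pitch) Rx(roll)).
In Python, from cell import state, read_camera, camera_info, env gives the robot as it stands.
- The arm moves only by the tool move_arm, never from a script. Its argument "commands" is a list of rows, each a list of 3 entries, a list of its own where there are three numbers: the shift along the world's x, y, z in cm, then the turn, a rotation vector about the world's x, y, z in degrees, then the opening, from 0 (shut) to 1 (fully open). A call has 1 to 10 rows; each row shifts and turns the commanded pose from where the row before left it; what a row does not reach is not made up. A row lasts 1/10 s, in which the tool goes at most 50 mm and 8.59 degrees, less where a joint would pass 70% of its speed; a pose out of reach is approached as far as the arm can. A call with a gripper value outside its range is refused whole. The fingers move at their own pace and stop on an object; the grip force is fixed at half the most. Time passes only in rows, so rows that do not move let the fingers close. It gives the time, the measured TCP pose, the force, the opening and the grip force at its end, in the units of the state.
- state(): the state, without advancing time (a new reading comes with each control period).
- read_camera(name): name is "side" or "top" or "wrist"; returns the picture (400x640x3 uint8, blue, green, red); there is no depth.
- camera_info(name): a dict with "K" (3x3 intrinsics, pixels), "cam_to_world" (4x4, takes a point from camera to world coordinates). Camera axes: x right, y down, z forward; pixel columns grow to the right and rows downward; lengths in mm; the calibration is good to about 2 mm. A picture is of the moment at which its call begins: read the wrist's pose just before it. camera_info takes no time and is no camera call; for the wrist camera it gives the pose at the moment of the call.
- env.job_done(): hands the job in; it is judged then, once.
The state is a dict: "t": time; "joints": joint angles; "qvel": joint speeds; "tau": joint torques, N m; "eef_pos": TCP position; "tcp_rot": TCP orientation; "ft_force": force on the tool from outside, world axes, zero at the start; "moment": the same for the moment, N m; "opening": opening from 0.0 (shut) to 1.0 (fully open); "grip_force": force on a finger pad.
Only numpy, scipy, OpenCV 4.12 (cv2) and the standard library are available. Lean on these libraries where they do the work, as an engineer would, in place of code of your own. Each camera call takes 0.05 s, during which the arm holds its last target. There are 200 camera calls.

## Task

Open the glass canister of balloon cups: pinch the two spring buttons on the sides of the lid's grip together to free its catches, lift the lid off, and set it down right way up, flat inside the pink dish. Set it down gently rather than dropping it, leave the canister standing open where it is, and do not disturb the hand pump, the lantern or the rack of balloon sticks.

Things in the scene. Friction and masses are not known exactly. Their poses are not given: they have to be found in the camera images.
- lid: White plastic lid on the canister, loose, about 0.12 kg. Origin on its axis at its underside, z up. Plug 72 mm wide, 0 to 14 mm up, 2 mm play in the rim; flange 108 mm wide, 14 to 20 mm up, lies on the rim; bar grip 66 mm long (lid's x), 34 mm thick (y), 20 to 60 mm up, a spring button on each long side. While the buttons are out, lifting it lifts the canister too.
- lid_pinch (a point): Point midway between the two buttons, on the lid's axis, 44 mm above the lid's origin, 24 mm above the top of the flange. Its y is the line along which the buttons are pinched, its x runs along the bar grip, its z is up.
- button_a (a joint): Spring button on the lid's +y side: 0 m out, 0.007 m fully in. Grey pad 32 mm wide (x), 29 to 57 mm above the lid's origin, 9 mm proud of the grip: 52 mm over both buttons when out, 38 mm when in. About 3 N starts it, 8 N holds it in; let go, it springs out. It draws in a tongue that reaches under the canister's inner lip, 43 mm from the axis when out; clear once 5 mm in.
- button_b (a joint): The same spring button, with its own tongue, on the lid's -y side. Both must be held in while the lid is lifted at least 15 mm.
- canister: Loose round clear glass jar standing on the shelf, 108 mm wide, 120 mm high, about 0.75 kg, white balloon cups inside. Origin at the centre of its underside, z up. A white collar in the rim makes an inner lip: opening 76 mm, 114 to 120 mm up. Lid on: the lid's origin is 106 mm, the top of its grip 166 mm above the canister's origin.
- dish: Loose pink ceramic dish, round, 180 mm across the rim, 24 mm high, about 0.5 kg. Origin at the centre of its underside, z up. Its flat inner floor is 5 mm above the origin and about 140 mm across, so the lid standing in it has its origin 5 mm above the dish's.
- pump: Bystander: purple plastic balloon hand pump standing upright on its wide end, nozzle up; 64 mm in diameter, 255 mm high, 0.22 kg. Origin at the centre of its underside.
- lantern: Bystander: square clear glass lantern with dark metal frame, roof, top ring and a hinged door, 132 mm square and about 265 mm high, 1 kg. Origin at the centre of its underside.
- stick_rack: Bystander: white slotted plastic rack with balloon sticks lying in its slots, 300 mm long along its x, 130 mm wide, about 70 mm high. Origin at the centre of its underside.
There are look-alikes about, which are no part of the job. What is shaped like the canister but black is not meant. Leave any blue look-alike of the lid alone.

How it is judged:
By the outcome, as a careful person would: the job done as asked, in the order asked, and still so for the second after the job is handed in, with the robot touching nothing.
It also fails if it takes over 45 s, if anything falls off the work surface, if the arm or the gripper's body presses on something with over 40 N, if the wrist force passes 120 N, or if a joint passes its speed limit or range.

## Working session

There is one attempt and no reset: what is moved stays moved. The work goes in short steps, Python scripts to look and compute and a tool call to move; the robot and the scene stay as the last step left them, time stands still between calls to the robot, and variables do not carry over. Pictures are saved under pics/ and viewed, at most 10 in all, crops included, and the job is handed in when it is done.

Besides the shell and the picture viewer there is one more tool, called after "Request:" as name(argument=value, ...) on one line, values as JSON. move_arm: Moves the arm, as the interface text tells. Its arguments: {"type":"object","properties":{"commands":{"type":"array"}},"required":["commands"]}

```bash
mkdir -p pics
python3 - <<'E'
from cell import *
import cv2,numpy as np
for n in ("side","top"):
    im=read_camera(n); cv2.imwrite(f"pics/{n}0.png",im); c=camera_info(n); print(n,np.round(c["K"],1).tolist(),np.round(c["cam_to_world"],3).tolist())
s=state();print(s["t"],s["eef_pos"],s["tcp_rot"],s["ft_force"],s["opening"])
E
```

```text
side [[441.3, 0.0, 320.3], [0.0, 441.3, 197.9], [0.0, 0.0, 1.0]] [[0.768, -0.378, 0.517, -200.54], [-0.64, -0.441, 0.629, -870.92], [-0.01, -0.814, -0.581, 899.257], [0.0, 0.0, 0.0, 1.0]]
top [[387.4, 0.0, 323.6], [0.0, 387.4, 202.5], [0.0, 0.0, 1.0]] [[-0.084, -0.97, 0.229, 316.405], [-0.996, 0.082, -0.015, 17.17], [-0.005, -0.23, -0.973, 1140.5], [0.0, 0.0, 0.0, 1.0]]
0.1 [193.39268855 594.08563939 190.00891596] [-3.14058628e+00 -1.19995262e-04  2.82679021e+00] [-0.39209504 -0.1821692  -0.06813942] 0.9980920242833714
```

View pics/side0.png

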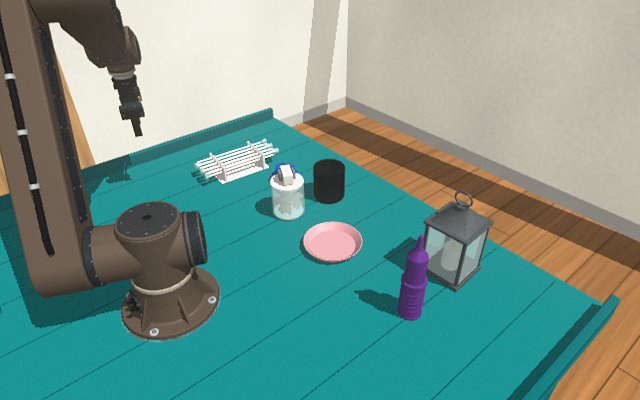

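View pics/top0.png

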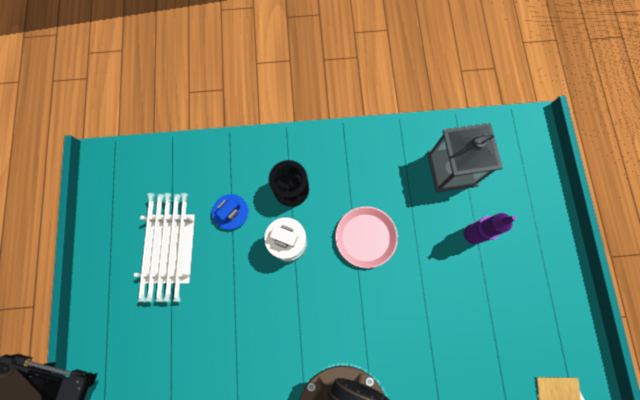

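The top view shows the white lid at about (286,239), the dish at (367,238), the blue look-alike at (230,212), and the black jar at (289,183).

```bash
cat > h.py <<'E'
import numpy as np,cv2
from cell import camera_info
def ray(n,uv,z,c=None):
    c=c or camera_info(n);T=np.array(c["cam_to_world"]);K=np.array(c["K"])
    uv=np.atleast_2d(np.array(uv,float));d=(T[:3,:3]@np.linalg.inv(K)@np.c_[uv,np.ones(len(uv))].T).T
    o=T[:3,3];return o+d*((z-o[2])/d[:,2])[:,None]
def blob(m,box):
    x0,y0,x1,y1=box;k=np.zeros_like(m);k[y0:y1,x0:x1]=m[y0:y1,x0:x1]
    cs,_=cv2.findContours(k,cv2.RETR_EXTERNAL,cv2.CHAIN_APPROX_NONE);return max(cs,key=cv2.contourArea)[:,0]
def circ(P):
    (x,y),(a,b),_=cv2.fitEllipse(P[:,:2].astype(np.float32));return np.round([x,y,a,b],1)
E
python3 - <<'E'
from h import *
im=cv2.imread("pics/top0.png");h=cv2.cvtColor(im,cv2.COLOR_BGR2HSV)
pink=cv2.inRange(h,(165,50,100),(180,200,255))|cv2.inRange(h,(0,50,100),(8,200,255))
print("dish",circ(ray("top",blob(pink,(325,195,410,280)),24)))
w=cv2.inRange(h,(0,0,120),(180,60,255))
print("flange",circ(ray("top",cv2.convexHull(blob(w,(255,210,315,270)).astype(np.int32))[:,0],123)))
a=cv2.resize(im[200:280,210:330],None,fx=6,fy=6,interpolation=cv2.INTER_CUBIC)
s=cv2.imread("pics/side0.png")[150:225,235:345]
s=cv2.resize(s,None,fx=5,fy=5,interpolation=cv2.INTER_CUBIC)
cv2.imwrite("pics/a.png",a)
E
```

```text
dish [ 468.4 -113.6  174.2  175.4]
flange [467.6 110.5 109.3 118. ]
```

View pics/a.png

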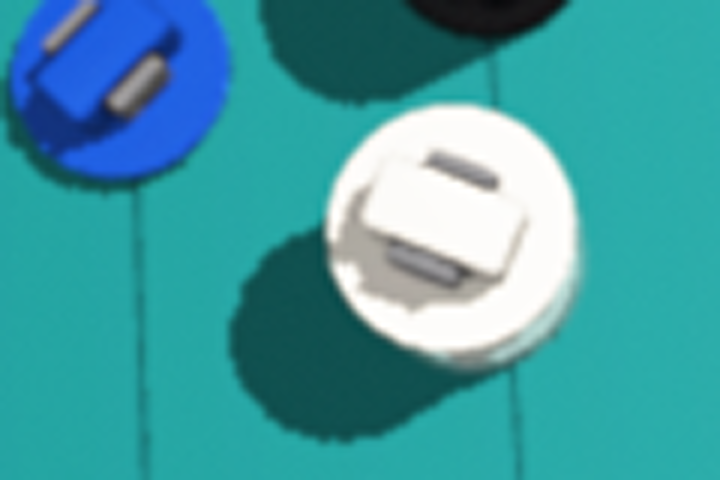

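The crop shows the bar grip with grey pads at crop pixels (463,170) and (427,265). The flange centre is near (452,228).

Run:
```python
from h import *
from scipy.spatial.transform import Rotation as R
f=lambda p:np.array(p)/6+[210,200]-0.4
P=ray("top",[f((463,170)),f((427,265))],163);d=P[0]-P[1]
print("pads",P.round(1),P.mean(0).round(1),np.linalg.norm(d),np.degrees(np.arctan2(d[1],d[0])))
B=ray("top",[f((388,152)),f((527,212)),f((497,276)),f((362,217))],166);print("bar",B.round(1),B.mean(0).round(1))
for a,b in((0,1),(3,2),(1,2),(0,3)):
    e=B[b]-B[a];print(np.linalg.norm(e[:2]).round(1),np.degrees(np.arctan2(e[1],e[0])).round(1))
th=np.linspace(0,6.28,40);print("fl",ray("top",[f((452,228))],126).round(1))
print(R.from_euler('xyz',[-3.1406,0,2.8268]).as_matrix().round(3))
```

```text
pads [[488.2 101.6 163. ]
 [449.  119.2 163. ]] [468.6 110.4 163. ] 42.97814996348653 -24.231477045928226
bar [[498.1 132.7 166. ]
 [467.5  75.5 166. ]
 [441.5  89.9 166. ]
 [471.2 145.1 166. ]] [469.6 110.8 166. ]
64.9 -118.2
62.7 -118.3
29.7 151.0
29.6 155.1
fl [[469.4 111.2 126. ]]
[[-0.951  0.31  -0.   ]
 [ 0.31   0.951 -0.001]
 [ 0.    -0.001 -1.   ]]
```

Request:
move_arm(commands=[[[2.3,-4.0,0.8],[0,0,-8.3],1],[[2.3,-4.0,0.8],[0,0,-8.3],1],[[2.3,-4.0,0.8],[0,0,-8.3],1],[[2.3,-4.0,0.8],[0,0,-8.3],1],[[2.3,-4.0,0.8],[0,0,-8.3],1],[[2.3,-4.0,0],[0,0,-8.3],1],[[2.3,-4.0,0],[0,0,-8.3],1],[[2.3,-4.0,0],[0,0,-8.3],1],[[2.3,-4.0,0],[0,0,-8.3],1],[[2.3,-4.0,0],[0,0,-8.3],1]])

```text
t: 1.1
eef_pos: [424.0, 192.5, 230.5]
tcp_rot: [-3.142, 0.0, 1.372]
ft_force: [0.5, 0.3, 0.5]
opening: 1.001
grip_force: 0.0
```

Request:
move_arm(commands=[[[2.2,-4.1,0],[0,0,-8.3],1],[[2.4,-4.1,0],[0,0,-8.3],1],[[0,0,0],[0,0,0],1],[[0,0,0],[0,0,0],1]])

```text
t: 1.5
eef_pos: [469.5, 111.5, 230.2]
tcp_rot: [-3.141, 0.0, 1.087]
ft_force: [-0.1, 0.3, 0.3]
opening: 1.004
grip_force: 0.0
```

Run:
```python
from cell import *
import cv2,numpy as np,json
c=camera_info("wrist");im=read_camera("wrist");s=state()
json.dump({k:np.array(c[k]).tolist() for k in("K","cam_to_world")},open("w1.json","w"))
cv2.imwrite("pics/w1.png",im);print(s["eef_pos"],np.degrees(s["tcp_rot"]),np.round(c["cam_to_world"],2),np.abs(s["qvel"]).max())
```

```text
[469.12231425 112.38744101 230.28148285] [-1.79959272e+02  1.71531248e-02  6.23893605e+01] [[ 8.8000e-01 -4.5000e-01 -1.3000e-01  5.0659e+02]
 [-4.7000e-01 -8.5000e-01 -2.5000e-01  1.8231e+02]
 [-0.0000e+00  2.9000e-01 -9.6000e-01  4.2393e+02]
 [ 0.0000e+00  0.0000e+00  0.0000e+00  1.0000e+00]] 0.029557097970731912
```

View pics/w1.png

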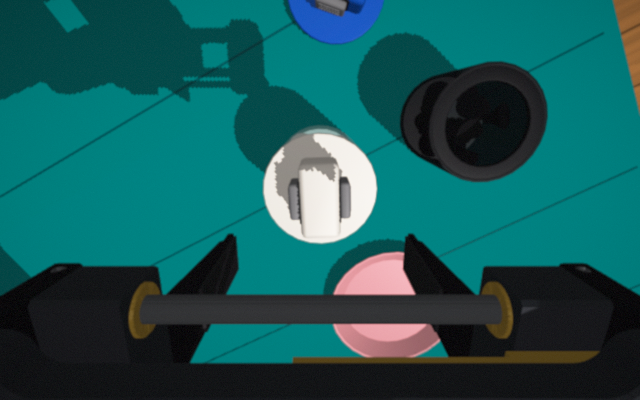

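The wrist view shows the grip nearly aligned with the fingers. Its pads are at (294,198) and (345,197), and the flange is centred near (320,187).

Run:
```python
from h import *
import json
c=json.load(open("w1.json"));im=cv2.imread("pics/w1.png");h=cv2.cvtColor(im,cv2.COLOR_BGR2HSV)
g=cv2.inRange(im,(60,60,60),(130,130,130))&cv2.inRange(h,(0,0,0),(180,60,255))
t=cv2.inRange(h,(75,90,30),(100,255,255))
low=blob(255-t,(255,186,385,250)); k=low[low[:,1]>190]
P=ray("w",k,126,c)[:,:2]
A=np.c_[2*P,np.ones(len(P))];x=np.linalg.lstsq(A,(P**2).sum(1),rcond=None)[0];print("flange",x[:2],2*np.sqrt(x[2]+x[:2]@x[:2]))
for b in((286,172,301,225),(338,172,353,225)):
    k=blob(g,b);print(k.min(0),k.max(0))
P=ray("w",[(294,198),(345,197)],163,c);d=P[1]-P[0];print(P,P.mean(0),np.linalg.norm(d),np.degrees(np.arctan2(d[1],d[0])))
for a,b in(((302,160),(301,236)),((337,160),(339,236))):
    P=ray("w",[a,b],166,c);d=P[1]-P[0];print(P.mean(0),np.linalg.norm(d),np.degrees(np.arctan2(d[1],d[0])))
```

```text
flange [469.27619716 114.10554487] 107.16867045205194
[287 177] [300 222]
[339 177] [348 220]
[[452.04564895 126.7985614  163.        ]
 [490.09809985 107.76962308 163.        ]] [471.0718744  117.28409224 163.        ] 42.54514677021825 -26.568318909174927
[457.59219584 123.56937503 166.        ] 65.30175647025668 -119.43587012867303
[484.30934222 109.52219481 166.        ] 65.31201347666676 -115.42491249195874
```

Request:
move_arm(commands=[[[0,0.1,-3],[0,0,0],1],[[0,0,-3],[0,0,0],1],[[0,0,-2.5],[0,0,0],1],[[0,0,-1.2],[0,0,0],1],[[0,0,0],[0,0,0],1],[[0,0,0],[0,0,0],1]])

```text
t: 2.15
eef_pos: [469.3, 114.3, 134.0]
tcp_rot: [3.141, -0.0, 1.091]
ft_force: [0.1, 0.1, -0.5]
opening: 1.0
grip_force: 0.0
```

Run:
```python
from cell import *
import cv2,numpy as np
im=np.vstack([read_camera("wrist"),cv2.resize(read_camera("side")[120:230,200:376],None,fx=640/176,fy=640/176,interpolation=cv2.INTER_CUBIC)])
im=cv2.resize(im,None,fx=.74,fy=.74);cv2.imwrite("pics/w2.png",im);print(im.shape,state()["eef_pos"])
```

```text
(592, 474, 3) [469.71915738 113.92377722 134.46465416]
```

View pics/w2.png

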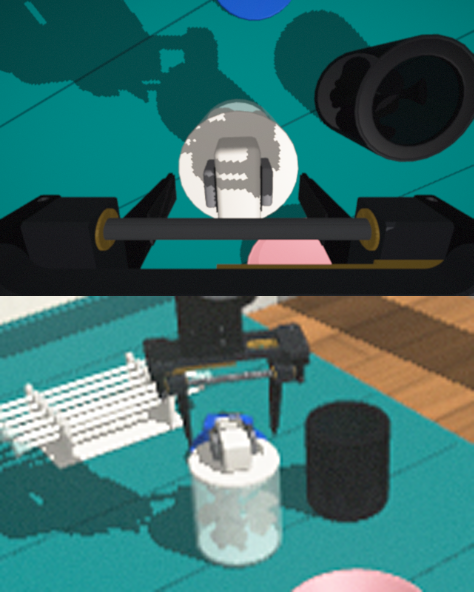

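The fingers straddle the grip. In the composite's side view the tips are at about (187,445) and (276,430). I'll check that numerically.

Run:
```python
from h import *
def proj(n,p):
    c=camera_info(n);T=np.linalg.inv(np.array(c["cam_to_world"]));q=c["K"]@(T@np.r_[p,1])[:3];return q[:2]/q[2]
s=640/176*.74
for p in([469.5,114,134],[469.5+.886*47,114-.464*47,134],[469.5-.886*47,114+.464*47,134],[469.5,114,126],[469.5,112,166],[469.5,114,0]):
    u=proj("side",np.array(p,float));print(p,((u-[200,120])*s+[0,296]).round(), (proj("wrist",np.array(p,float))*.74).round())
c=camera_info("side")
# lid in side picture 0: flange extents
im=cv2.imread("pics/side0.png");h=cv2.cvtColor(im,cv2.COLOR_BGR2HSV)
w=cv2.inRange(h,(0,0,150),(180,40,255));k=blob(w,(262,160,310,225));
for v in range(162,200,3):
    r=k[k[:,1]==v]; print(v,r.min(0)[0] if len(r) else 0,r.max(0)[0] if len(r) else 0)
```

```text
[469.5, 114, 134] [233. 451.] [237. 174.]
[511.142, 92.19200000000001, 134] [272. 446.] [292. 174.]
[427.858, 135.808, 134] [193. 456.] [183. 174.]
[469.5, 114, 126] [233. 457.] [237. 170.]
[469.5, 112, 166] [232. 429.] [239. 192.]
[469.5, 114, 0] [239. 541.] [237. 137.]
162 0 0
165 282 289
168 280 293
171 282 294
174 282 299
177 272 302
180 270 303
183 270 302
186 272 301
189 274 299
192 277 299
195 280 302
198 274 300
```

Request:
move_arm(commands=[[[0,0,-0.1],[0,0,0],0.6],[[0,0,0],[0,0,0],0.3],[[0,0,0],[0,0,0],0.3],[[0,0,0],[0,0,0],0.3],[[0,0,0],[0,0,0],0.3],[[0,0,0],[0,0,0],0.3],[[0,0,0],[0,0,0],0.3],[[0,0,0],[0,0,0],0.3]])

```text
t: 3.05
eef_pos: [469.7, 113.3, 132.8]
tcp_rot: [3.141, -0.0, 1.088]
ft_force: [-1.4, -0.2, 15.1]
opening: 0.386
grip_force: 15.2
```

Request:
move_arm(commands=[[[0,0,0.1],[0,0,0],0.3],[[0,0,0],[0,0,0],0.3],[[0,0,0],[0,0,0],0.3]])

```text
t: 3.35
eef_pos: [469.3, 113.3, 133.3]
tcp_rot: [-3.141, 0.0, 1.088]
ft_force: [-0.3, 0.4, -0.7]
opening: 0.36
grip_force: 29.9
```

Request:
move_arm(commands=[[[0,0,0.2],[0,0,0],0.3],[[0,0,0.2],[0,0,0],0.3],[[0,0,0.2],[0,0,0],0.3],[[0,0,0],[0,0,0],0.3],[[0,0,0],[0,0,0],0.3]])

```text
t: 3.85
eef_pos: [469.5, 113.3, 139.6]
tcp_rot: [3.141, -0.0, 1.088]
ft_force: [-0.4, -0.0, -2.0]
opening: 0.36
grip_force: 29.9
```

Request:
move_arm(commands=[[[0,0,0.4],[0,0,0],0.3],[[0,0,0.6],[0,0,0],0.3],[[0,0,0.8],[0,0,0],0.3],[[0,0,1.2],[0,0,0],0.3],[[0,0,2],[0,0,0],0.3],[[0,0,2],[0,0,0],0.3],[[0,0,0],[0,0,0],0.3]])

```text
t: 4.55
eef_pos: [470.6, 113.5, 212.1]
tcp_rot: [3.138, -0.003, 1.089]
ft_force: [-0.2, -0.5, -1.4]
opening: 0.362
grip_force: 29.8
```

Run:
```python
from cell import *
import cv2,numpy as np
im=np.vstack([read_camera("wrist"),cv2.resize(read_camera("side")[120:230,200:376],None,fx=640/176,fy=640/176,interpolation=cv2.INTER_CUBIC)])
im=cv2.resize(im,None,fx=.74,fy=.74);cv2.imwrite("pics/w3.png",im);s=state();print(s["t"],s["eef_pos"],s["ft_force"],s["joints"])
```

```text
4.65 [469.39018    113.32103549 209.56933198] [ 0.22248036 -0.09728621 -2.40177112] [ 1.00028528e-01  2.66760809e-01  1.87135788e+00 -7.84414087e-05
  1.00272400e+00  5.82363166e-01]
```

View pics/w3.png

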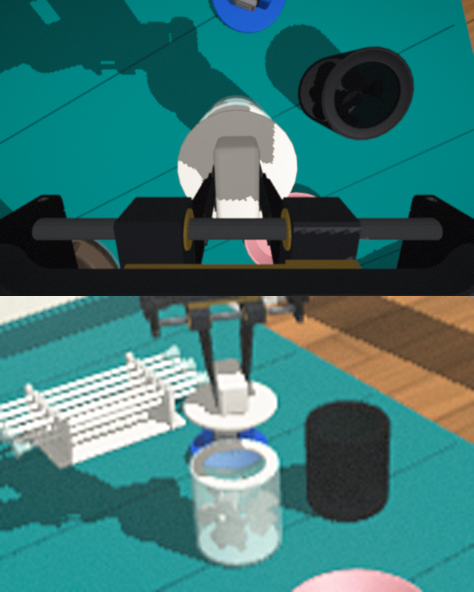

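The lid is free and the canister stayed put. Moving to the dish.

Request:
move_arm(commands=[[[0,-2.5,0],[0,0,0],0.3],[[0,-4.2,0],[0,0,0],0.3],[[0,-4.5,0],[0,0,0],0.3],[[0,-4.5,0],[0,0,0],0.3],[[0,-4.2,0],[0,0,0],0.3],[[-0.1,-2.8,0],[0,0,0],0.3],[[0,0,-3],[0,0,0],0.3],[[0,0,-3.5],[0,0,0],0.3],[[0,0,-3.5],[0,0,0],0.3],[[0,0,-2.5],[0,0,0],0.3]])

```text
t: 5.65
eef_pos: [467.2, -113.4, 81.8]
tcp_rot: [-3.139, 0.0, 1.088]
ft_force: [-0.7, 0.2, -1.1]
opening: 0.356
grip_force: 29.8
```

Request:
move_arm(commands=[[[0,0,-1.5],[0,0,0],0.3],[[0,0,-1],[0,0,0],0.3],[[0,0,0],[0,0,0],0.3],[[0,0,0],[0,0,0],0.3]])

```text
t: 6.05
eef_pos: [468.6, -113.7, 59.7]
tcp_rot: [-3.142, 0.0, 1.088]
ft_force: [0.8, -0.1, -2.4]
opening: 0.36
grip_force: 29.8
```

Run:
```python
from cell import *
import cv2,numpy as np
im=np.vstack([read_camera("wrist"),cv2.resize(read_camera("side")[170:280,240:416],None,fx=640/176,fy=640/176,interpolation=cv2.INTER_CUBIC)])
im=cv2.resize(im,None,fx=.74,fy=.74);cv2.imwrite("pics/w4.png",im);s=state();print(s["t"],s["eef_pos"],s["ft_force"],s["tcp_rot"])
```

```text
6.15 [ 468.85542432 -113.80211394   60.23281641] [-0.77391277  0.41121302 -1.20135003] [ 3.14029096e+00 -1.15500207e-04  1.08850871e+00]
```

View pics/w4.png

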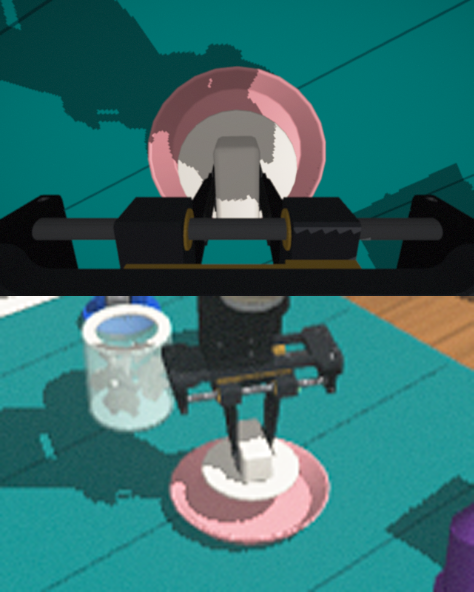

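The lid is centred over the dish, about 28 mm above its floor. Lowering gently.

Request:
move_arm(commands=[[[0,0,-0.7],[0,0,0],0.3],[[0,0,-0.7],[0,0,0],0.3],[[0,0,-0.6],[0,0,0],0.3],[[0,0,-0.3],[0,0,0],0.3],[[0,0,-0.1],[0,0,0],0.3],[[0,0,-0.1],[0,0,0],0.3],[[0,0,0],[0,0,0],0.3]])

```text
t: 6.85
eef_pos: [468.5, -113.7, 34.6]
tcp_rot: [3.141, 0.0, 1.088]
ft_force: [0.0, 0.3, -1.3]
opening: 0.361
grip_force: 29.8
```

Request:
move_arm(commands=[[[0,0,-0.1],[0,0,0],0.3],[[0,0,0],[0,0,0],0.3]])

```text
t: 7.05
eef_pos: [468.5, -113.7, 33.6]
tcp_rot: [3.141, 0.0, 1.088]
ft_force: [0.4, -0.1, -2.2]
opening: 0.356
grip_force: 29.8
```

Request:
move_arm(commands=[[[0,0,-0.1],[0,0,0],0.3],[[0,0,0],[0,0,0],0.3]])

```text
t: 7.25
eef_pos: [468.4, -113.7, 32.5]
tcp_rot: [-3.142, 0.0, 1.088]
ft_force: [-0.0, -0.4, -1.3]
opening: 0.358
grip_force: 29.8
```

Request:
move_arm(commands=[[[0,0,-0.1],[0,0,0],0.3],[[0,0,0],[0,0,0],0.3]])

```text
t: 7.45
eef_pos: [468.6, -113.7, 32.3]
tcp_rot: [3.141, -0.0, 1.088]
ft_force: [-1.7, 1.0, 9.6]
opening: 0.361
grip_force: 30.0
```

Request:
move_arm(commands=[[[0,0,-0.05],[0,0,0],0.3],[[0,0,0],[0,0,0],0.3]])

```text
t: 7.65
eef_pos: [468.6, -113.7, 32.2]
tcp_rot: [3.141, -0.0, 1.088]
ft_force: [-4.3, 1.9, 17.7]
opening: 0.36
grip_force: 30.1
```

Request:
move_arm(commands=[[[0,0,0.05],[0,0,0],0.36],[[0,0,0.05],[0,0,0],0.42],[[0,0,0],[0,0,0],0.5],[[0,0,0],[0,0,0],0.6],[[0,0,0],[0,0,0],0.8],[[0,0,0],[0,0,0],1],[[0,0,0],[0,0,0],1],[[0,0,0],[0,0,0],1]])

```text
t: 8.45
eef_pos: [468.6, -113.7, 32.1]
tcp_rot: [3.141, -0.0, 1.088]
ft_force: [0.6, -0.2, -1.0]
opening: 0.867
grip_force: 0.0
```

Request:
move_arm(commands=[[[0,0,1],[0,0,0],1],[[0,0,3],[0,0,0],1],[[0,0,4],[0,0,0],1],[[0,0,4],[0,0,0],1],[[0,0,4],[0,0,0],1],[[0,0,0],[0,0,0],1],[[0,0,0],[0,0,0],1]])

```text
t: 9.15
eef_pos: [468.5, -113.7, 193.1]
tcp_rot: [3.139, -0.0, 1.089]
ft_force: [-0.0, -0.1, -0.2]
opening: 0.999
grip_force: 0.0
```

Run:
```python
from cell import *
import cv2,numpy as np
im=np.vstack([read_camera("wrist"),cv2.resize(read_camera("side")[150:330,200:488],None,fx=640/288,fy=640/288,interpolation=cv2.INTER_CUBIC)])
im=cv2.resize(im,None,fx=.74,fy=.74);cv2.imwrite("pics/w5.png",im);s=state();print(s["t"],s["eef_pos"],s["ft_force"],s["opening"])
```

```text
9.25 [ 467.9112524  -113.45845439  191.38923281] [-0.19699252  0.19255704  0.09785133] 1.0002266302371607
```

View pics/w5.png

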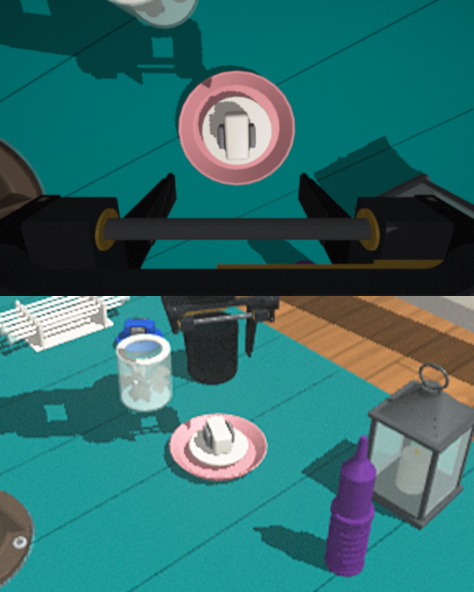

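The lid lies flat and centred in the dish, the canister stands open where it was, and nothing else has moved. The robot is clear.

```bash
python3 -c "
from cell import env
print(env.job_done())"
```

```text
the job is handed in; nothing more can be done
None
```

The lid is off and lying right way up, flat in the pink dish; the canister stands open where it was, nothing else was disturbed, and I handed the job in at about 9.3 s (no verdict was returned).

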